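Show the sprig tube to the lamp

ROBOT

A 7-joint arm with a two-finger parallel gripper is mounted at the origin on the work surface. World frame = base frame: x ahead of the robot, y to its left, z up, the work surface at z = 0. Lengths are in m, angles in rad, forces in N, time in s.
With the tool pointing down it reaches from about 0.4 to 0.9 m from the base axis. Payload 5.6 kg.
Tool frame: the origin (TCP) lies between the finger pads; the fingertips stand 19 mm ahead of it and the grasp point (between the pads) is the TCP; z points along the fingers, y is the line along which they close (so a half turn about z gives the same grasp; the last joint's range is limited). The gripper opens to 92 mm and grips with 3 to 60 N. Pads are 20 mm wide; open, the fingers measure 128 mm over their backs; the gripper's body (75 mm by 189 mm) begins 69 mm behind the grasp point.
Start: joints at [-1.241, 0.468, -0.012, 1.603, 0.006, 1.071, -0.056], TCP at [0.237, 0.605, 0.234] pointing down, gripper open.
Joint ranges: [-2.53, 2.53], [-0.31, 2.02], [-1.57, 1.55], [0.28, 2.44], [-1.29, 4.43], [0.15, 1.84], [-2.92, 2.92]. Speed limits (rad/s): [2.57, 2.57, 3.14, 3.14, 3.14, 3.14, 3.14].

INTERFACE

Orientations are given as a unit quaternion [x, y, z, w].
In Python, from cell import manip gives the robot as it stands.
- The arm moves only by the tool servo_tool, never from a script. Its argument "series" is text: rows parted by semicolons, each of 7 numbers parted by spaces: the finger opening in mm, from 0 to 91.9, then the shift along the world's x, y, z in mm, then the turn, a rotation vector about the world's x, y, z in degrees. In form: grip x y z rx ry rz; .... A call has 1 to 10 rows; each row shifts and turns the commanded pose from where the row before left it; what a row does not reach is not made up. A row lasts 1/12 s, in which the tool goes at most 41.7 mm and 7.16 degrees, less where a joint would pass 70% of its speed; a pose out of reach is approached as far as the arm can. A call is refused whole if a number of a shift passes 41.7 or a number of a turn 7.16, either way. A call with a gripper value outside its range is refused whole. The fingers move at their own pace and stop on an object; "squeeze" is the grip in N (left out, the last holds). Time passes only in rows, so rows that do not move let the fingers close. It gives the time, the measured TCP pose, the force, the opening and the grip force at its end, in the units of the state.
- manip.get_obs(): the state, without advancing time (a new reading comes with each control period).
- manip.read_camera(name): name is "scene" or "top"; returns a dict with "image" (384x512x3 uint8, red, green, blue), "mtx" (3x3 intrinsics, pixels), "rvec" (rotation vector, rad) and "tvec" (3), from world to camera coordinates, as OpenCV has them. Camera axes: x right, y down, z forward; pixel columns grow to the right and rows downward; lengths in m; the calibration is good to about 2 mm. A picture is of the moment at which its call begins. There is no depth.
- manip.sign_off(): hands the job in; it is judged then, once.
The state is a dict: "t": time; "joint_pos": joint angles; "dq": joint speeds; "joint_efforts": joint torques, N m; "tcp_pos": TCP position; "ee_rot": TCP orientation; "force": force on the tool from outside, world axes, zero at the start; "moment": the same for the moment, N m; "opening": finger opening in m; "gripper_force": force on a finger pad.
Only numpy, scipy, OpenCV 4.12 (cv2) and the standard library are available. Lean on these libraries where they do the work, as an engineer would, in place of code of your own. Each camera call takes 0.05 s, during which the arm holds its last target. There are 200 camera calls.

TASK

Get the stoppered tube with the plant sprig ready to be looked at under the desk lamp: draw it up out of the rack, lean it over until it lies nearer to level than to upright with the stopper still the higher end, and hold the sprig in the middle of the lamp's beam, about 15 cm in front of the shade. Leave the rack, its other tubes, the jar and the dish where they are, do not lay the tube down on the way, and keep arm and tube off the lamp. Finish there, still holding the tube steady in the light: it is not put down or let go.

Things in the scene. Friction and masses are not known exactly. Their poses are not given: they have to be found in the camera images.
- specimen: Tube to show: glass test tube, 25 mm diameter, 150 mm long, rimless, round bottom, dark rubber stopper 23 mm wide standing 8 mm above the glass; dry sprig inside. About 75 g, balance point 80 mm up. The only stoppered tube. Origin: outside of its bottom; +z to the stopper. Starts upright in the rack, bottom 6 mm above the table; glass bare for 78 mm above the top shelf.
- sprig (a point): Middle of the sprig: the point on the tube's axis 50 mm from its bottom end. This is the point to hold in the beam.
- tube_base (a point): Centre of the outside of the tube's round bottom (same point as the origin of the tube).
- rack: Loose aluminium rack, 0.75 kg, 88 mm deep (x), 252 long (y), end plates 120 high. Floor top 6 mm, pierced shelves' tops 37 and 78 mm up, 27.5 mm holes at x = -20, 20, y = -95, -57, -19, 19, 57, 95 mm. Three tubes, in any order, fill holes (-20,-57), (20,19), (-20,57). Origin: centre of its underside, z up.
- empty_a: Empty open tube of the same glass and size (25 x 150 mm, no stopper, no sprig), standing in the rack; origin at its bottom, +z to its mouth. Leave it.
- empty_b: Second empty open tube, as empty_a. Leave it.
- lamp: Black desk lamp, fixed, about 430 mm tall: round base of 90 mm radius, 31 mm high, gooseneck bending forward at the top to carry the shade. Origin: on the table straight under the centre of the shade's mouth; the lamp shines to its -x side, the base's centre lies 100 mm from the origin along its +x, the neck rises 145 mm along +x.
- lamp_head: Shade of the lamp: black bell, white inside, mouth 132 mm wide, 152 mm from mouth to back end. Origin: centre of the mouth, 310 mm above the table; +z is the middle line of the beam, out of the mouth, 35 degrees below level, towards the robot's side of the lamp. The point 150 mm out along +z is where the sprig belongs (about 225 mm above the table).
- jar: Clear specimen jar with white screw lid, 64 mm wide, 95 mm high, loose; origin at the centre of its underside. Leave it.
- dish: Covered petri dish, 90 mm wide, 16 mm high, loose; origin at the centre of its underside. Leave it.

How it is judged:
By the outcome, as a careful person would: the job done as asked, in the order asked, and still so for the second after the job is handed in, while the arm keeps its last pose, push and grip.
It also fails if it takes over 32 s, if anything falls off the work surface, if the arm or the gripper's body presses on something with over 40 N, if the wrist force passes 120 N, or if a joint passes its speed limit or range.

## Working session

There is one attempt and no reset: what is moved stays moved. The work goes in short steps, Python scripts to look and compute and a tool call to move; the robot and the scene stay as the last step left them, time stands still between calls to the robot, and variables do not carry over. Pictures are saved under pics/ and viewed, at most 10 in all, crops included, and the job is handed in when it is done.

Besides the shell and the picture viewer there is one more tool, called after ">>>" as a command line: name --argument value ..., lists and objects as JSON in quotes. servo_tool: Moves the arm, as the interface text tells. Its arguments: {"type":"object","properties":{"series":{"type":"string"},"squeeze":{"type":"number"}},"required":["series"]}

```bash
mkdir -p pics
python3 - <<'E'
from cell import manip
import cv2
for n in("scene","top"):
    c=manip.read_camera(n); cv2.imwrite(f"pics/{n}0.png",cv2.resize(c["image"][...,::-1],(800,600),interpolation=cv2.INTER_CUBIC))
    print(n,c["mtx"].tolist(),c["rvec"],c["tvec"])
print(manip.get_obs())
E
```

```text
scene [[381.3694926994785, 0.0, 255.28936412184086], [0.0, 381.3694926994785, 196.534833147998], [0.0, 0.0, 1.0]] [ 1.8391243   1.7780715  -0.65107352] [-0.02390574 -0.31430124  1.44826885]
top [[371.9503701059181, 0.0, 254.65025440129557], [0.0, 371.9503701059181, 193.35505957169377], [0.0, 0.0, 1.0]] [ 2.1633571  -2.17817697  0.11552346] [0.03755686 0.55332954 0.89804327]
{'t': 0.1, 'joint_pos': array([-1.24101299,  0.46829443, -0.01162281,  1.60353676,  0.00600262,
        1.07139297, -0.05630003]), 'dq': array([ 0.00051971, -0.00097462,  0.00093972, -0.00280962, -0.00057946,
        0.00093406, -0.0010803 ]), 'joint_efforts': array([ 1.53659887e-03, -5.21650958e+01, -1.23966680e-02, -2.44367301e+01,
       -5.68644097e-02,  1.40236810e-02,  5.39913185e-05]), 'tcp_pos': array([0.23660449, 0.60487174, 0.23272996]), 'ee_rot': array([ 1.85336505e-01,  9.82674790e-01, -7.92860907e-04, -9.42325569e-05]), 'force': array([-0.65204612,  0.1787764 ,  0.45399438]), 'moment': array([0.01590266, 0.03829511, 0.02385138]), 'gripper_force': 0.0, 'opening': 0.09185550011878436}
```

View pics/scene0.png

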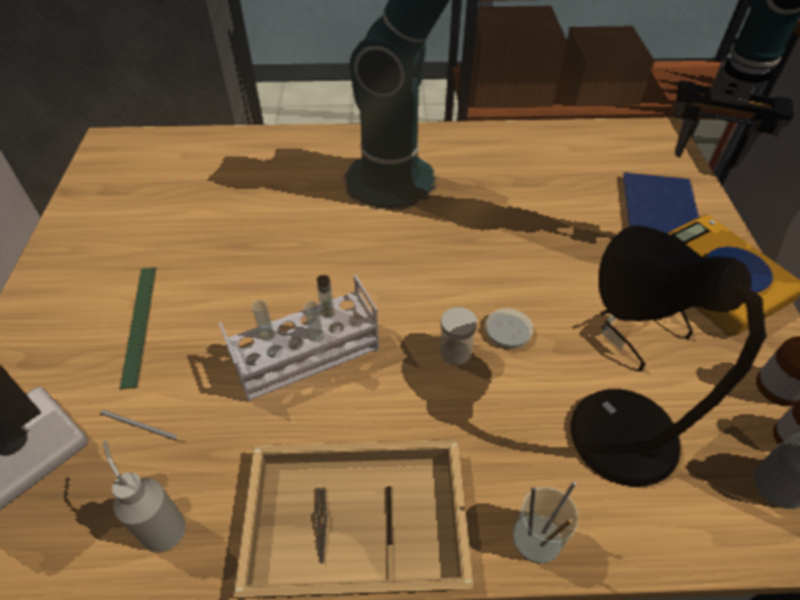

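View pics/top0.png

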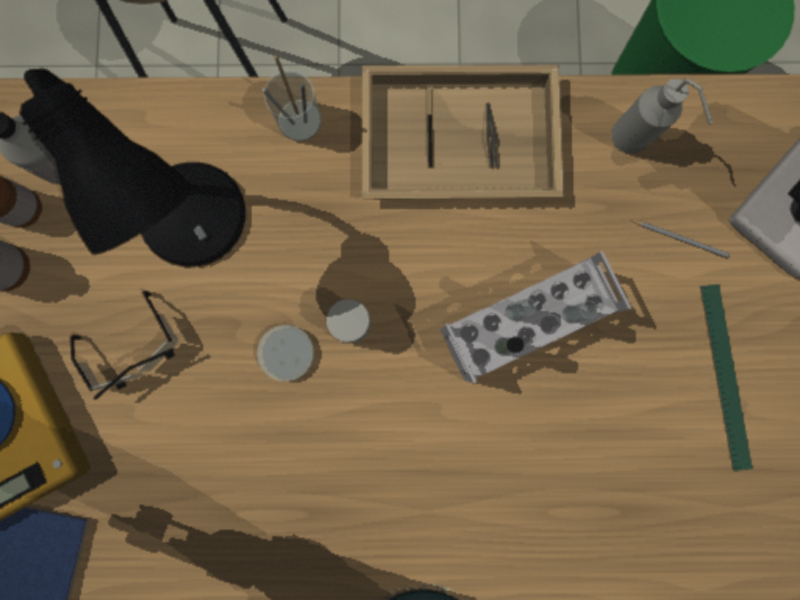

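```bash
cat > h.py <<'E'
from cell import manip
import cv2, numpy as np
from scipy.optimize import least_squares
from scipy.spatial.transform import Rotation as R
class Cam:
    def __init__(s,n):
        c=manip.read_camera(n); s.img=c["image"][...,::-1].copy(); s.K=c["mtx"]; s.rv=c["rvec"]; s.t=np.array(c["tvec"]).ravel(); s.Rm=cv2.Rodrigues(s.rv)[0]
    def proj(s,P,view=True):
        p=cv2.projectPoints(np.float64(P).reshape(-1,1,3),s.rv,s.t,s.K,None)[0].reshape(-1,2)
        return (p+.5)/.64-.5 if view else p
    def at(s,U,z):   # view pixel -> world at height z
        u=(np.array(U)+.5)*.64-.5
        d=s.Rm.T@np.linalg.inv(s.K)@[u[0],u[1],1]; o=-s.Rm.T@s.t
        return o+d*(z-o[2])/d[2]
    def big(s): return cv2.resize(s.img,(800,600),interpolation=cv2.INTER_CUBIC)
E
python3 - <<'E'
from h import *
np.set_printoptions(precision=4,suppress=True)
s,t=Cam("scene"),Cam("top")
f=lambda P:np.r_[s.proj(P)[0]-[324,278],t.proj(P)[0]-[515,344]]
r=least_squares(f,[.5,-.1,.16]);print("stopper",r.x,r.fun, s.at((324,278),.164),t.at((515,344),.164))
print("base",s.at((625,432),.031),t.at((194,214),.031))
a,b=t.at((95,252),.31),t.at((187,185),.31);print("mouth",a,b,(a+b)/2,np.linalg.norm(a-b))
print("jar",s.at((460,322),.095),t.at((348,320),.095),"dish",s.at((509,328),.016),t.at((286,352),.016))
# rack end plates' top corners (top view) z=.12
for p in [(445,330),(475,380),(600,254),(632,308)]: print(p,t.at(p,.12))
print("cams",-s.Rm.T@s.t,-t.Rm.T@t.t)
E
```

```text
stopper [ 0.4822 -0.1219  0.1641] [-0.989  -0.152  -0.7888 -0.0287] [ 0.4825 -0.1202  0.164 ] [ 0.4821 -0.123   0.164 ]
base [0.717  0.3669 0.031 ] [0.6987 0.3619 0.031 ]
mouth [0.5833 0.3724 0.31  ] [0.6594 0.2724 0.31  ] [0.6214 0.3224 0.31  ] 0.1256929860916413
jar [0.5301 0.1113 0.095 ] [0.5211 0.1082 0.095 ] dish [0.4844 0.2153 0.016 ] [0.4763 0.2137 0.016 ]
(445, 330) [ 0.5041 -0.0324  0.12  ]
(475, 380) [ 0.4329 -0.0739  0.12  ]
(600, 254) [ 0.6127 -0.2588  0.12  ]
(632, 308) [ 0.5338 -0.3015  0.12  ]
cams [ 1.1768 -0.0179  0.901 ] [0.459  0.0378 0.9497]
```

```bash
cat > fit.py <<'E'
from h import *
from scipy.optimize import minimize
cs=[Cam("scene"),Cam("top")]; ms=[]
win=[(560,200,790,500),(15,50,255,275)]
th=np.linspace(0,2*np.pi,40)
def model(p):
    x,y,w,r1,r2,r3=p; Rz=R.from_euler('z',w)
    T=lambda P:Rz.apply(P)+[x,y,0]
    ci=lambda r:np.c_[r*np.cos(th),r*np.sin(th),0*th]
    base=T(np.vstack([ci(.09),ci(.09)+[0,0,.031]])+[.1,0,0])
    H=R.from_matrix(np.c_[[-np.sin(np.radians(35)),0,np.cos(np.radians(35))],[0,-1,0],[-np.cos(np.radians(35)),0,-np.sin(np.radians(35))]])
    rings=[T(H.apply(ci(r)+[0,0,-d])+[0,0,.31]) for r,d in[(.066,0),(r1,.05),(r2,.1),(r3,.152)]]
    neck=T(np.array([[.145,0,.03],[.145,0,.4],[.125,0,.4]]))
    return base,rings,neck
def mask(c,p):
    b,rg,n=model(p); m=np.zeros((600,800),np.uint8)
    for P in [b]+[np.vstack(q) for q in zip(rg,rg[1:])]:
        cv2.fillConvexPoly(m,np.int32(cv2.convexHull(np.float32(c.proj(P)))*16),1,cv2.LINE_AA,4)
    return m
def cost(p):
    e=0
    for c,m,w in zip(cs,ms,win):
        a=mask(c,p)[w[1]:w[3],w[0]:w[2]]; b=m[w[1]:w[3],w[0]:w[2]]
        e+=(a!=b).sum()
    return e
for c in cs: ms.append((c.big().max(2)<45).astype(np.uint8))
best=None
for w in(.3,.5,.7):
    p0=np.array([.62,.32,w,.06,.045,.03])
    sim=np.vstack([p0]+[p0+d for d in np.diag([.03,.03,.25,.01,.01,.01])])
    r=minimize(cost,p0,method="Nelder-Mead",options=dict(initial_simplex=sim,maxiter=600,xatol=1e-4))
    print(r.x.round(4),r.fun)
    if best is None or r.fun<best.fun: best=r
p=best.x; print("target",[p[0]-.15*np.cos(np.radians(35))*np.cos(p[2]),p[1]-.15*np.cos(np.radians(35))*np.sin(p[2]),.31-.15*np.sin(np.radians(35))])
out=[]
for c,m,w in zip(cs,ms,win):
    b,rg,n=model(p); im=c.big(); im[m>0]=im[m>0]//2+np.array([90,0,0],np.uint8)
    for P in [b[40:]]+rg: cv2.polylines(im,[np.int32(c.proj(P))],True,(0,255,0),1)
    cv2.polylines(im,[np.int32(c.proj(n))],False,(0,0,255),1)
    out.append(cv2.resize(im[w[1]:w[3],w[0]:w[2]],(390,500)))
cv2.imwrite("pics/lamp.png",np.hstack(out))
E
python3 fit.py
```

```text
Traceback (most recent call last):
  File "fit.py", line 31, in <module>
    r=minimize(cost,p0,method="Nelder-Mead",options=dict(initial_simplex=sim,maxiter=600,xatol=1e-4))
  File "fit.py", line 23, in cost
    a=mask(c,p)[w[1]:w[3],w[0]:w[2]]; b=m[w[1]:w[3],w[0]:w[2]]
      ~~~~^^^^^
  File "fit.py", line 16, in mask
    b,rg,n=model(p); m=np.zeros((600,800),np.uint8)
           ~~~~~^^^
  File "fit.py", line 11, in model
    H=R.from_matrix(np.c_[[-np.sin(np.radians(35)),0,np.cos(np.radians(35))],[0,-1,0],[-np.cos(np.radians(35)),0,-np.sin(np.radians(35))]])
  File "scipy/spatial/transform/_rotation.pyx", line 1143, in scipy.spatial.transform._rotation.Rotation.from_matrix
ValueError: Non-positive determinant (left-handed or null coordinate frame) in rotation matrix 0: [[-0.57357644  0.         -0.81915204]
 [ 0.         -1.          0.        ]
 [ 0.81915204  0.         -0.57357644]].
```

```bash
sed -i 's/\[0,-1,0\]/[0,1,0]/' fit.py; python3 fit.py
```

```text
[0.6247 0.3234 0.5824 0.0525 0.0291 0.0356] 9361.0
[0.6239 0.324  0.5599 0.0523 0.0314 0.0269] 8872.0
[0.6247 0.3245 0.5699 0.0511 0.0324 0.0246] 8882.0
target [np.float64(0.5197725548597193), np.float64(0.2587599228412176), np.float64(0.22396353454734308)]
```

View pics/lamp.png

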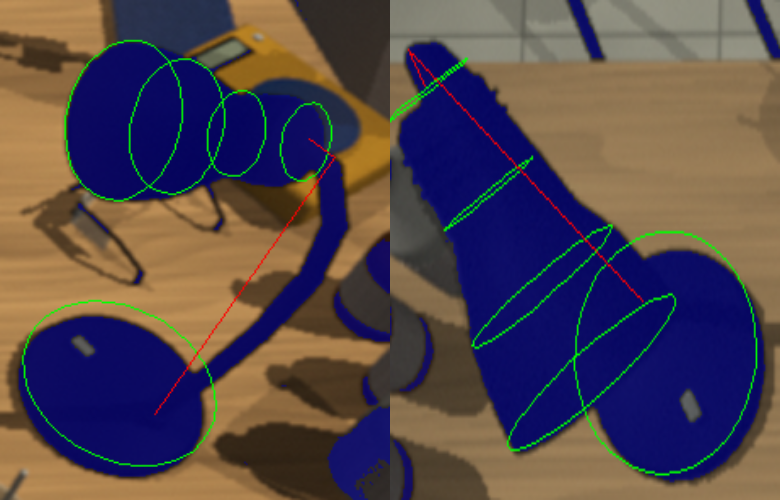

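>>> servo_tool --series "80 12 -36 4 0 0 0;80 12 -36 4 0 0 0;80 12 -36 4 0 0 0;80 12 -36 4 0 0 0;80 12 -36 4 0 0 0;80 12 -36 0 0 0 0;80 12 -36 0 0 0 0;80 12 -36 0 0 0 0;80 12 -36 0 0 0 0;80 12 -36 0 0 0 0" --squeeze 30

```text
t: 1.23
tcp_pos: [0.3571, 0.2436, 0.2539]
ee_rot: [0.185, 0.983, 0.0, 0.0]
force: [1.3, 0.2, -0.1]
opening: 0.0799
gripper_force: 0.0
```

>>> servo_tool --series "70 12 -36 0 0 0 0;70 12 -36 0 0 0 0;70 12 -36 0 0 0 0;70 12 -36 0 0 0 0;70 12 -36 0 0 0 0;70 12 -36 0 0 0 0;70 12 -36 0 0 0 0;70 12 -36 0 0 0 0;70 12 -36 0 0 0 0;70 0 0 0 0 0 0"

```text
t: 2.07
tcp_pos: [0.4662, -0.0858, 0.2544]
ee_rot: [0.19, 0.982, -0.001, 0.002]
force: [0.3, -0.8, -0.4]
opening: 0.0698
gripper_force: 0.0
```

```bash
python3 -c "
from h import *
o=manip.get_obs();print(o['t'],o['joint_pos'].round(3),o['tcp_pos'],R.from_quat(o['ee_rot']).as_matrix().round(3),o['opening'],o['force'])"
```

```text
2.0667 [-0.367  0.138  0.527  2.027 -0.079  0.993  1.387] [ 0.46616272 -0.08579675  0.25440647] [[-0.928  0.373  0.003]
 [ 0.373  0.928 -0.003]
 [-0.004 -0.002 -1.   ]] 0.06982984548521391 [ 0.27781289 -0.7563334  -0.38269432]
```

>>> servo_tool --series "70 8 -18 0 0 0 0;70 8 -18 0 0 0 0;70 0 0 -20 0 0 0;70 0 0 -20 0 0 0;70 0 0 -20 0 0 0;70 0 0 -20 0 0 0;70 0 0 -20 0 0 0;70 0 0 -20 0 0 0;70 0 0 -15 0 0 0;70 0 0 0 0 0 0"

```text
t: 2.9
tcp_pos: [0.4788, -0.1137, 0.1161]
ee_rot: [0.185, 0.983, -0.0, -0.003]
force: [-0.5, 1.1, 0.1]
opening: 0.0701
gripper_force: 0.0
```

Run:
```python
from h import *
o=manip.get_obs();print(o['tcp_pos'],o['force'])
s,t=Cam("scene"),Cam("top")
a=cv2.resize(s.big()[220:420,200:420],(396,360),interpolation=cv2.INTER_CUBIC);b=cv2.resize(t.big()[230:430,420:640],(396,360),interpolation=cv2.INTER_CUBIC)
cv2.imwrite("pics/g1.png",np.hstack([a,b]))
```

```text
[ 0.4788036  -0.1137208   0.11614017] [-0.45184224  1.10355096  0.13451797]
```

View pics/g1.png

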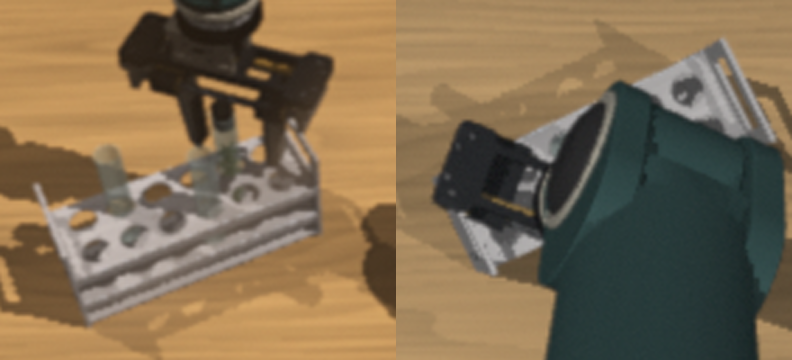

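>>> servo_tool --series "70 3.3 -8 -3 0 0 0;70 0 0 0 0 0 0;20 0 0 0 0 0 0;20 0 0 0 0 0 0;20 0 0 0 0 0 0;20 0 0 0 0 0 0;20 0 0 0 0 0 0;20 0 0 0 0 0 0"

```text
t: 3.67
tcp_pos: [0.4841, -0.1225, 0.1157]
ee_rot: [0.185, 0.983, 0.0, 0.0]
force: [0.8, 0.2, -0.8]
opening: 0.0322
gripper_force: 0.0
```

>>> servo_tool --series "15 0 0 0 0 0 0;15 0 0 0 0 0 0;15 0 0 0 0 0 0;15 0 0 0 0 0 0"

```text
t: 4.0
tcp_pos: [0.4841, -0.1226, 0.1156]
ee_rot: [0.185, 0.983, 0.0, 0.0]
force: [0.6, 0.4, 0.3]
opening: 0.025
gripper_force: 30.0
```

>>> servo_tool --series "15 0 0 5 0 0 0;15 0 0 12 0 0 0;15 0 0 20 0 0 0;15 0 0 22 0 0 0;15 0 0 22 0 0 0;15 0 0 22 0 0 0;15 0 0 22 0 0 0;15 0 0 22 0 0 0;15 0 0 22 0 0 0;15 0 0 15 0 0 0"

```text
t: 4.83
tcp_pos: [0.4843, -0.123, 0.3018]
ee_rot: [0.186, 0.983, 0.0, 0.001]
force: [0.1, -0.6, -2.1]
opening: 0.0247
gripper_force: 30.0
```

Run:
```python
from h import *
o=manip.get_obs();print(o['t'],o['joint_pos'].round(3),o['tcp_pos'],o['force'],o['opening'])
s,t=Cam("scene"),Cam("top")
a=cv2.resize(s.big()[150:430,200:500],(390,360),interpolation=cv2.INTER_CUBIC);b=cv2.resize(t.big()[200:480,380:680],(390,360),interpolation=cv2.INTER_CUBIC)
cv2.imwrite("pics/g2.png",np.hstack([a,b]))
```

```text
4.8333 [-0.323  0.137  0.563  1.915 -0.082  1.11   1.47 ] [ 0.48432294 -0.12300685  0.30184423] [ 0.06014627 -0.56351618 -2.13559732] 0.024702585208092848
```

View pics/g2.png

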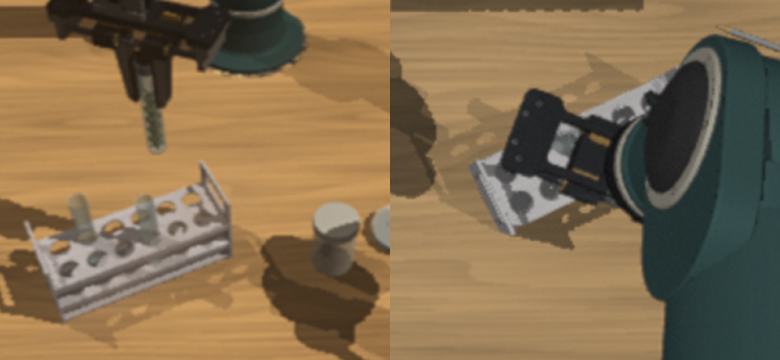

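>>> servo_tool --series "15 0 12 0 6.5 -2.5 0;15 0 20 0 6.5 -2.5 0;15 0 20 0 6.5 -2.5 0;15 0 20 0 6.5 -2.5 0;15 0 0 0 0 0 0"

```text
t: 5.35
tcp_pos: [0.4815, -0.0509, 0.297]
ee_rot: [0.182, 0.953, 0.238, 0.041]
force: [0.2, -1.2, -1.8]
opening: 0.0244
gripper_force: 30.0
```

```bash
cat > st.py <<'E'
from h import *
o=manip.get_obs();M=R.from_quat(o['ee_rot']).as_matrix()
print(o['t'],o['joint_pos'].round(3),o['tcp_pos'].round(4),o['force'].round(1),o['opening'])
z=M[:,2];print("toolz",z.round(3),"tilt",np.degrees(np.arccos(-z[2])).round(1),"heading",np.degrees(np.arctan2(z[1],z[0])).round(1),"tooly",M[:,1].round(3))
s=o['tcp_pos']+.0596*z;print("sprig",s.round(4),"to go mm",((np.array([.520,.259,.224])-s)*1000).round(1))
E
python3 st.py
```

```text
5.35 [-0.167  0.123  0.556  2.029 -0.626  1.111  1.893] [ 0.4815 -0.0509  0.297 ] [ 0.2 -1.2 -1.8] 0.024379887366372675
toolz [ 0.166  0.439 -0.883] tilt 28.0 heading 69.4 tooly [0.328 0.82  0.469]
sprig [ 0.4913 -0.0247  0.2444] to go mm [ 28.7 283.7 -20.4]
```

>>> servo_tool --series "15 1 20 0 0 0 0;15 2 30 0 0 0 0;15 2 30 0 0 0 0;15 2 30 0 0 0 0;15 2 30 0 0 0 0;15 2 30 0 0 0 0;15 0 20 0 0 0 0;15 0 0 0 0 0 0"

```text
t: 6.02
tcp_pos: [0.4938, 0.1439, 0.2988]
ee_rot: [0.176, 0.955, 0.236, 0.042]
force: [-0.1, -0.2, -0.7]
opening: 0.0247
gripper_force: 30.0
```

```bash
python3 st.py
```

```text
6.0167 [-0.435  0.067  0.359  2.069 -0.607  0.887  1.488] [0.4938 0.1439 0.2988] [-0.1 -0.2 -0.7] 0.024748555240236485
toolz [ 0.163  0.435 -0.886] tilt 27.7 heading 69.5 tooly [0.317 0.827 0.465]
sprig [0.5036 0.1698 0.246 ] to go mm [ 16.4  89.2 -22. ]
```

>>> servo_tool --series "15 0 10 0 6.5 -2.5 0;15 0 10 0 6.5 -2.5 0;15 0 10 0 6.5 -2.5 0;15 0 10 0 6.5 -2.5 0;15 0 0 0 2 -0.8 0;15 0 0 0 0 0 0"

```text
t: 6.52
tcp_pos: [0.4938, 0.1699, 0.2945]
ee_rot: [0.167, 0.883, 0.432, 0.076]
force: [-0.1, -0.9, -0.6]
opening: 0.0247
gripper_force: 30.0
```

```bash
python3 st.py
```

```text
6.5167 [-0.145  0.142  0.227  2.223 -1.248  0.959  2.144] [0.4938 0.1699 0.2945] [-0.1 -0.9 -0.6] 0.024682043802372548
toolz [ 0.279  0.737 -0.615] tilt 52.0 heading 69.3 tooly [0.23  0.571 0.788]
sprig [0.5104 0.2139 0.2578] to go mm [  9.6  45.1 -33.8]
```

>>> servo_tool --series "15 2 12 -4 0 0 -2;15 3 12 -6 0 0 -2;15 2 10 -6 1 -0.5 -2;15 2 6 -6 2 -1 -2;15 0 0 -4 2 -1 0;15 0 0 0 0 0 0"

```text
t: 7.02
tcp_pos: [0.4972, 0.1888, 0.2669]
ee_rot: [0.198, 0.875, 0.434, 0.085]
force: [-1.1, -0.1, -1.2]
opening: 0.0246
gripper_force: 30.0
```

```bash
python3 st.py
```

```text
7.0167 [ 0.509  0.233 -0.548  2.232 -1.279  0.73   2.145] [0.4972 0.1888 0.2669] [-1.1 -0.1 -1.2] 0.0245856450468954
toolz [ 0.321  0.726 -0.608] tilt 52.5 heading 66.1 tooly [0.271 0.545 0.793]
sprig [0.5163 0.2321 0.2306] to go mm [ 3.7 26.9 -6.6]
```

>>> servo_tool --series "15 1 9 -2 0 0 -2;15 1 9 -2 0 0 -2;15 1 9 -2 0 0 -2;15 0 2 0 0 0 -2;15 0 0 0 0 0 0;15 0 0 0 0 0 0"

```text
t: 7.52
tcp_pos: [0.4998, 0.217, 0.2599]
ee_rot: [0.253, 0.861, 0.427, 0.112]
force: [0.5, -0.8, -0.8]
opening: 0.0247
gripper_force: 30.0
```

```bash
python3 st.py
```

```text
7.5167 [ 0.931  0.398 -1.17   2.269 -1.281  0.344  2.066] [0.4998 0.217  0.2599] [ 0.5 -0.8 -0.8] 0.02469650632273452
toolz [ 0.409  0.679 -0.61 ] tilt 52.4 heading 58.9 tooly [0.339 0.508 0.792]
sprig [0.5242 0.2575 0.2235] to go mm [-4.2  1.5  0.5]
```

>>> servo_tool --series "15 -4 1 0 0 0 0;15 0 0 0 0 0 0;15 0 0 0 0 0 0;15 0 0 0 0 0 0"

```text
t: 7.85
tcp_pos: [0.4958, 0.2183, 0.2606]
ee_rot: [0.252, 0.861, 0.427, 0.113]
force: [-0.1, 0.1, -0.7]
opening: 0.0247
gripper_force: 30.0
```

```bash
python3 st.py
python3 - <<'E'
from h import *
s,t=Cam("scene"),Cam("top")
o=manip.get_obs();z=R.from_quat(o['ee_rot']).as_matrix()[:,2]
L=o['tcp_pos']+np.outer([-.048,.0596,.1096],z)
print(s.proj(L).round(),t.proj(L).round())
a=s.big()[130:450,400:800];b=t.big()[100:420,120:520]
cv2.imwrite("pics/f1.png",cv2.resize(np.hstack([a,b]),(800,320)))
cv2.imwrite("pics/f2.png",s.big())
E
```

```text
7.85 [ 0.951  0.401 -1.197  2.277 -1.282  0.333  2.067] [0.4958 0.2183 0.2606] [-0.1  0.1 -0.7] 0.02470743683467872
toolz [ 0.41   0.678 -0.61 ] tilt 52.4 heading 58.8 tooly [0.338 0.508 0.792]
sprig [0.5202 0.2587 0.2242] to go mm [-0.2  0.3 -0.2]
[[514. 215.]
 [558. 264.]
 [578. 286.]] [[265. 348.]
 [219. 314.]
 [201. 301.]]
```

View pics/f1.png

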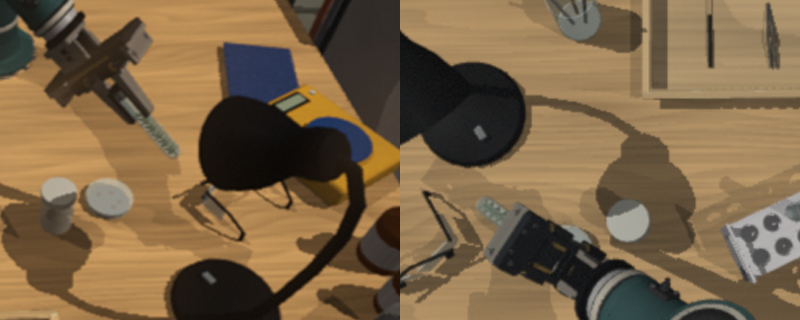

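View pics/f2.png

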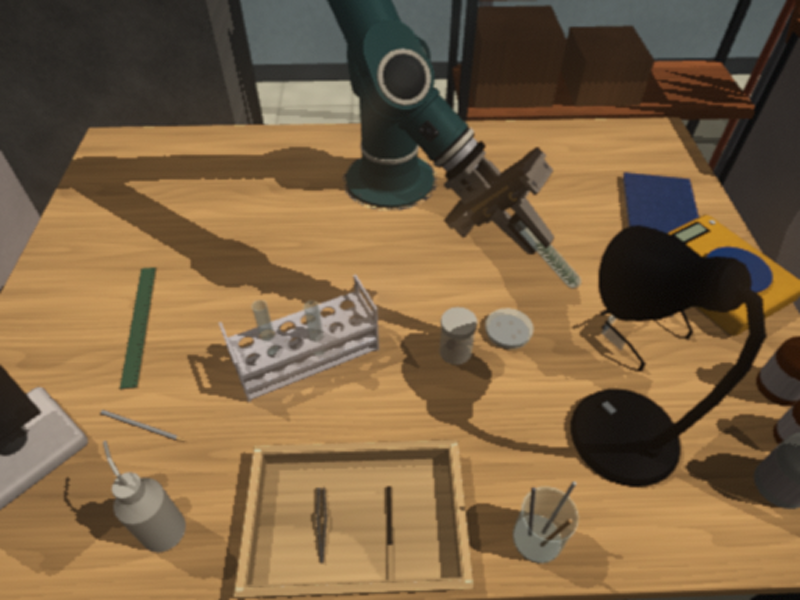

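The tube's bottom end appears at scene pixel (577,284) and top pixel (202,302), within 2 px of where the hand pose predicts it. So it lies 52° from upright with the sprig on target. The rack, jar and dish have not moved, and the arm and tube are clear of the lamp.

```bash
python3 -c "
from cell import manip
print(manip.sign_off())"
```

```text
the job is handed in; nothing more can be done
None
```

The job is handed in: the arm is holding the stoppered tube steady in the lamp's beam, leaned 52° from upright with the stopper end higher, and the sprig is within about 1 mm of the point I measured 15 cm in front of the shade.

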